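Crank a sauce cup round under the spout

ROBOT

A 6-joint arm with a two-finger parallel gripper is mounted at the origin on a cart in front of the work surface, level with it; the furniture and walls round the work are solid. World frame = base frame: x ahead of the robot, y to its left, z up, the work surface at z = 0. Lengths are in m, angles in rad, forces in N, time in s.
With the tool pointing down it reaches from about 0.275 to 0.725 m from the base axis. Payload 15.9 kg.
Tool frame: the origin (TCP) lies midway between the tips of the shut fingers; the grasp point (between the pads) lies 19 mm behind it; z points along the fingers, y is the line along which they close (so a half turn about z gives the same grasp; the last joint's range is limited). The gripper opens to 85 mm and grips with 20 to 120 N. Pads are 22 mm wide; open, the fingers measure 114 mm over their backs; the gripper's body (76 mm by 85 mm) begins 54 mm behind the grasp point. The pads swing forward as they close: fully open they stand 13 mm farther back than shut.
Start: joints at [-1.161, 0.213, -0.034, 1.323, 0, 1.571], TCP at [0.199, -0.459, 0.21] pointing down, gripper open.
Joint ranges: [-2.98, 2.98], [-0.74, 1.72], [-1.14, 1.35], [-2.1, 2.04], [-1.57, 1.44], [-3.14, 3.14]. Speed limits (rad/s): [1.89, 1.89, 2.39, 2.57, 3.14, 3.14].

INTERFACE

Orientations are given as a unit quaternion [w, x, y, z].
In Python, from rig import bot, viewer, order, models gives the robot as it stands.
- The arm moves only by the shell command python3 -m handwheel 'ROWS' [FORCE]. ROWS is a JSON object of lists of equal length, an entry for each row: "offset": the shift along the world's x, y, z in mm, a list of three; "delta_rot": the turn, a rotation vector about the world's x, y, z in degrees, a list of three; "claw": the closure, from 0 (fully open) to 1 (shut). A call has exactly 10 rows; each row shifts and turns the commanded pose from where the row before left it; what a row does not reach is not made up. A row lasts 1/12 s, in which the tool goes at most 41.7 mm and 7.16 degrees, less where a joint would pass 70% of its speed; a pose out of reach is approached as far as the arm can. A call is refused whole if a number of a shift passes 41.7 or a number of a turn 7.16, either way. A call with a gripper value outside its range is refused whole. The fingers move at their own pace and stop on an object; FORCE is the grip in N (left out, the last holds). Time passes only in rows, so rows that do not move let the fingers close, or fill a call up. It gives the time, the measured TCP pose, the force, the opening and the grip force at its end, in the units of the state.
- bot.get_state(): the state, without advancing time (a new reading comes with each control period).
- viewer.get_image(name): name is "scene" or "top" or "wrist"; returns a dict with "color" (420x560x3 uint8, red, green, blue), "intrinsics" (3x3 intrinsics, pixels), "position" and "rotation" of the camera in the world. Camera axes: x right, y down, z forward; pixel columns grow to the right and rows downward; lengths in m; the calibration is good to about 2 mm. The wrist camera is an equidistant fisheye: a pixel r from the principal point sees the ray r / f radians off the axis. A picture is of the moment at which its call begins. There is no depth.
- order.close_job(): hands the job in; it is judged then, once.
Trained networks look in a picture, given as the dict that the camera call returned (one of the last four; its "shot" number tells which), for a name from the list of things; names that differ only in an ending like _2 or _b are one class to them, and where a whole thing is asked for, a point or a joint stands for the part that bears it (a point fixed in the world has none). Each returns a list of dicts, best first, with "conf" (0 to 1); they miss things now and then, are a little off and sometimes report something else, mostly with a low value. They report only what shows in the picture. A call takes as long as a camera call. They do not tell look-alikes from the thing itself.
- models.find_in(thing, picture): "xy" ([column, row] in pixels, amid what is visible of it).
The state is a dict: "clock": time; "q": joint angles; "dq": joint speeds; "effort": joint torques, N m; "tcp_pos": TCP position; "tool_rot": TCP orientation; "contact_force": force on the tool from outside, world axes, zero at the start; "moment": the same for the moment, N m; "finger_gap": finger opening in m; "grasp_force": force on a finger pad.
Only numpy, scipy, OpenCV 4.12 (cv2) and the standard library are available. Lean on these libraries where they do the work, as an engineer would, in place of code of your own. Each camera call takes 0.05 s, during which the arm holds its last target. There are 200 camera calls.

TASK

Set the loose black sauce cup upright in the turntable pocket that has the lug beside it, then turn the crank clockwise, round and round, to bring that cup one place on under the sauce spout. Stop and let go when the lug is firmly home against its sprung stop: keep cranking through the first light touch until the handle has clearly gone stiff, but do not force it. Move the turntable only by its crank, and do not disturb the loose beer bottle on the right or the salt shaker.

Things in the scene. Friction and masses are not known exactly. Their poses are not given: they have to be found in the camera images.
- sauce_cup_1: The loose sauce cup: small black open plastic cup, 51 mm across the rim, 36 mm across the foot, 29 mm high, 11 to 18 g. It stands upright on the worktop on the right. Origin at the centre of its underside, z up.
- turntable: Aluminium disc, 240 mm across, top 36 mm above the worktop, with four white pocket rings 85 mm from its axis. Origin on its vertical axis, level with the worktop; its -x axis points through the lug. Driven only by the crank through a self-locking worm gear: 12 crank turns to one disc turn, both clockwise from above; one place (about a quarter turn) takes 2.5 to 3.7 crank turns.
- pocket (a point): Centre of the floor of the pocket to be loaded, the one beside the lug, nearest the robot at the start; the floor is the disc's top. Its ring is 8 mm high, 47 mm inside at the mouth, 42 mm at the floor, 52 mm across outside; a cup let go upright within about 4 mm of the centre drops home.
- lug (a point): Middle of the steel lug, a flat tab 10 mm wide that sticks out 22 mm from the disc's rim beside the pocket to be loaded; this point is 130 mm from the disc's axis, 30 mm above the worktop.
- gearbox: Grey round gearbox, 94 mm across, to the right of the turntable, with the crank on top. Origin on the crank's vertical axis, level with the worktop.
- handle (a point): Middle of the crank's upright handle: a black round grip 22 mm across that spins freely on its pin, from 75 to 125 mm above the worktop; this point is 104 mm up and 38 mm from the crank's vertical axis (through the gearbox origin). It may start anywhere round the circle and goes clockwise seen from above.
- station: Grey foot with pillar, white hopper, spout and stop, left of the turntable. Origin on the turntable's axis, level with the worktop; its x axis points to the lug's middle at first touch, with the stop at its middle setting. The stop is a screw with a sprung black tip, set up to 14 mm (49 mm of handle travel) earlier or later; that setting is not measured, so the touch has to be felt.
- spout (a point): Mouth of the sauce spout, 85 mm from the turntable's axis along the station's x axis, 98 mm above the worktop.
- ale_bottle_2: Loose brown bottle, 61 mm across, 230 mm high, standing at the right beyond the cup. Origin at the centre of its underside. A bystander.
- salt_shaker: Loose salt shaker, 40 mm across, 81 mm high, standing at the right. Origin at the centre of its underside. A bystander.
- crank: The steel crank under the handle, arm top at 73 mm; origin as the gearbox's, x axis along the arm. Running free it drags with about 4 N at the handle and stays where left. From the first touch on the stop the push rises about 1.3 N per mm of handle travel. Firmly home is 6 to 10 N above running free; under 5 N above is not home, over 15 N above overloads the stop.
There are look-alikes about, which are no part of the job. Leave any green, orange or yellow look-alike of the sauce_cup_1 alone.

How it is judged:
On the way, in this order (a step that is already met when the one before it is completed fails the run):
1. the cup stands upright in the pocket beside the lug, let go (horizontal distance between sauce_cup_1 and pocket below 0.006 m and z of sauce_cup_1 in the frame of pocket below 0.003 m and angle between sauce_cup_1's own z axis and vertical below 0.12 rad and contact force between the fingers and sauce_cup_1 below 0.05 N), for 0.2 s.
2. the lug is cranked firmly home: it presses on the stop with more than 15 N (contact force between turntable and station above 15 N), for 0.2 s.
At the end, for the whole second after the job is handed in: The cup stands upright (within 7 degrees) on the floor of the pocket beside the lug, centred in it to 6 mm and under the spout to 18 mm, at rest; the lug still rests against the stop with more than 8 N (the worm gear holds it there) (horizontal distance between sauce_cup_1 and pocket below 0.006 m and z of sauce_cup_1 in the frame of pocket below 0.003 m and angle between sauce_cup_1's own z axis and vertical below 0.12 rad and horizontal distance between sauce_cup_1 and spout below 0.018 m and contact force between turntable and station above 8 N and linear speed of sauce_cup_1 below 0.01 m/s); the robot touches nothing.
It fails at once if the stop is overloaded: the lug presses on it with more than 55 N (contact force between turntable and station above 55 N).
It fails at once if the turntable is pushed by the fingers (more than 12 N) (contact force between the fingers and turntable above 12 N).
It fails at once if the bottle or the salt shaker is disturbed (moved more than 15 mm) (distance of any of ale_bottle_2, salt_shaker from where it was at the start of the episode above 0.015 m).
It also fails if it takes over 72 s, if anything falls off the work surface, if the arm or the gripper's body presses on something with over 40 N, if the wrist force passes 120 N, or if a joint passes its speed limit or range.

## Working session

There is one attempt and no reset: what is moved stays moved. The work goes in short steps, Python scripts to look and compute and a shell command to move; the robot and the scene stay as the last step left them, time stands still between calls to the robot, and variables do not carry over. Pictures are saved under pics/ and viewed, at most 10 in all, crops included, and the job is handed in when it is done.

```bash
mkdir -p pics; cat > h.py <<'E'
import numpy as np, cv2
from rig import bot, viewer, order, models
def ray(p,uv):
    K=np.array(p["intrinsics"]);R=np.array(p["rotation"]);d=np.array([(uv[0]-K[0,2])/K[0,0],(uv[1]-K[1,2])/K[1,1]])
    if p.get("_w"):
        r=np.hypot(*d); v=np.array([*(d/r*np.sin(r) if r>0 else d),np.cos(r)])
    else: v=np.array([*d,1.])
    return R@v
def pz(p,uv,z):
    v=ray(p,uv);c=np.array(p["position"]);return c+v*(z-c[2])/v[2]
def proj(p,X):
    K=np.array(p["intrinsics"]);c=np.array(p["rotation"]).T@(np.array(X)-p["position"])
    if p.get("_w"):
        r=np.hypot(*c[:2]);t=np.arctan2(r,c[2]);d=c[:2]/r*t
    else: d=c[:2]/c[2]
    return d*[K[0,0],K[1,1]]+K[:2,2]
def shot(n):
    p=viewer.get_image(n); p["_w"]=n=="wrist"; return p
def save(p,f,crop=None,k=1):
    im=p["color"][:,:,::-1]
    if crop: a,b,c,d=crop; im=im[b:d,a:c]
    cv2.imwrite("pics/"+f,cv2.resize(np.ascontiguousarray(im),None,fx=k,fy=k,interpolation=cv2.INTER_CUBIC))
E
python3 - <<'E'
from h import *
ps={n:shot(n) for n in("scene","top","wrist")}
Z=dict(sauce_cup_1=.015,turntable=.036,pocket=.036,lug=.03,gearbox=.06,handle=.104,station=.05,spout=.098,ale_bottle_2=.1,salt_shaker=.04,crank=.073)
for n,p in ps.items():
    print(n,np.round(p["position"],3))
    for t,z in Z.items():
        for r in models.find_in(t,p)[:4]:
            print(' ',t,np.round(r["xy"],1),round(r["conf"],2),np.round(pz(p,r["xy"],z),3))
im=np.hstack([ps["scene"]["color"],ps["top"]["color"]])[:,:,::-1]
cv2.imwrite("pics/a.png",cv2.resize(np.vstack([ps["scene"]["color"],ps["top"]["color"]])[:,:,::-1],(400,600)))
save(ps["top"],"top.png",k=1.4)
save(ps["scene"],"scene.png",k=1.4)
E
```

```text
scene [-0.066 -0.762  0.493]Traceback (most recent call last):
  File "<stdin>", line 8, in <module>
  File "h.py", line 10, in pz
    v=ray(p,uv);c=np.array(p["position"]);return c+v*(z-c[2])/v[2]
  File "h.py", line 8, in ray
    return R@v
           ~^~
ValueError: matmul: Input operand 1 has a mismatch in its core dimension 0, with gufunc signature (n?,k),(k,m?)->(n?,m?) (size 3 is different from 4)
```

Rotation is a quaternion; convert.

```bash
sed -i 's/p\["_w"\]=n=="wrist";/p["_w"]=n=="wrist"; q=p["rotation"]; p["rotation"]=Rot.from_quat([*q[1:],q[0]]).as_matrix();/; 1a from scipy.spatial.transform import Rotation as Rot' h.py
cat > look.py <<'E'
from h import *
ps={n:shot(n) for n in("scene","top","wrist")}
Z=dict(sauce_cup_1=.015,turntable=.036,pocket=.036,lug=.03,gearbox=.06,handle=.104,station=.05,spout=.098,ale_bottle_2=.1,salt_shaker=.04,crank=.073)
for n,p in ps.items():
    print(n,np.round(p["position"],3))
    for t,z in Z.items():
        for r in models.find_in(t,p)[:4]:
            print(' ',t,np.round(r["xy"],1),round(r["conf"],2),np.round(pz(p,r["xy"],z),3)[:2])
save(ps["top"],"top.png",k=1.4)
save(ps["scene"],"scene.png",k=1.4)
E
python3 look.py
```

```text
scene [-0.066 -0.762  0.493]
  sauce_cup_1 [342.6 267.6] 0.9 [ 0.55  -0.338]
  sauce_cup_1 [316.7 248.6] 0.88 [ 0.574 -0.242]
  sauce_cup_1 [318.9 288. ] 0.7 [ 0.454 -0.349]
  sauce_cup_1 [286.7 270.9] 0.54 [ 0.453 -0.258]
  turntable [221.7 200.4] 0.44 [0.569 0.129]
  pocket [222.2 202.2] 0.57 [0.561 0.117]
  pocket [359.7 234.8] 0.18 [ 0.673 -0.298]
  pocket [292.8 202.9] 0.16 [ 0.704 -0.04 ]
  gearbox [296.  206.1] 0.72 [ 0.653 -0.1  ]
  handle [295.3 200.6] 0.61 [ 0.604 -0.142]
  station [209.3 155.1] 0.93 [0.802 0.518]
  station [357.7 237.9] 0.72 [ 0.634 -0.318]
  spout [205.3 155.2] 0.91 [0.698 0.389]
  ale_bottle_2 [412.4 245.3] 0.98 [ 0.605 -0.466]
  salt_shaker [353.5 235.5] 0.77 [ 0.653 -0.293]
  crank [292.9 203.3] 0.46 [ 0.639 -0.101]
top [ 0.386 -0.115  1.353]
  sauce_cup_1 [329.8 256.1] 0.64 [ 0.467 -0.262]
  sauce_cup_1 [358.9 232.4] 0.54 [ 0.539 -0.35 ]
  sauce_cup_1 [363.7 266.7] 0.53 [ 0.436 -0.363]
  sauce_cup_1 [402.6 207.1] 0.37 [ 0.618 -0.485]
  turntable [213.  198.2] 0.92 [0.636 0.092]
  pocket [211.  196.5] 0.73 [0.641 0.098]
  lug [210.6 195.5] 0.72 [0.645 0.1  ]
  gearbox [272.5 193.7] 0.83 [ 0.647 -0.088]
  handle [265.2 190.8] 0.5 [ 0.646 -0.068]
  station [154.7 188.7] 0.67 [0.66  0.264]
  ale_bottle_2 [403.6 208. ] 0.63 [ 0.601 -0.465]
  salt_shaker [345.4 197.3] 0.47 [ 0.642 -0.307]
  salt_shaker [266.4 190.5] 0.2 [ 0.66  -0.069]
  crank [267.7 189.7] 0.45 [ 0.656 -0.074]
wrist [ 0.273 -0.427  0.373]
```

View pics/top.png

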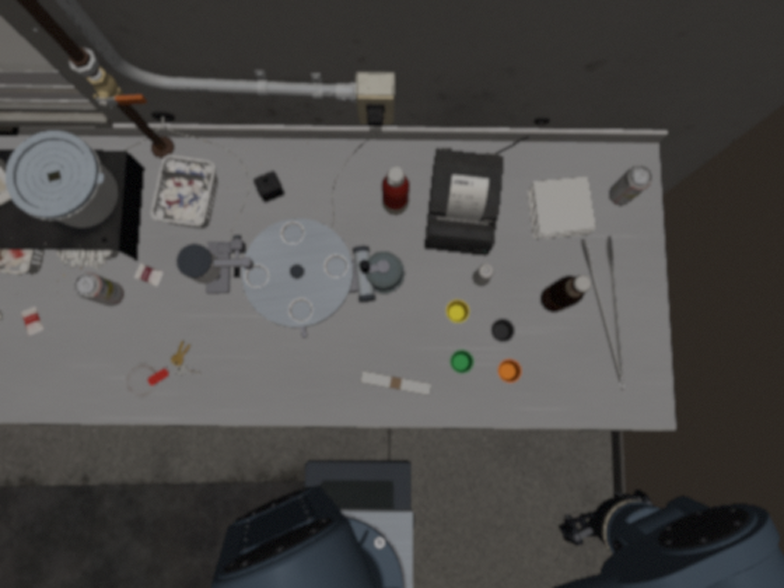

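View pics/scene.png

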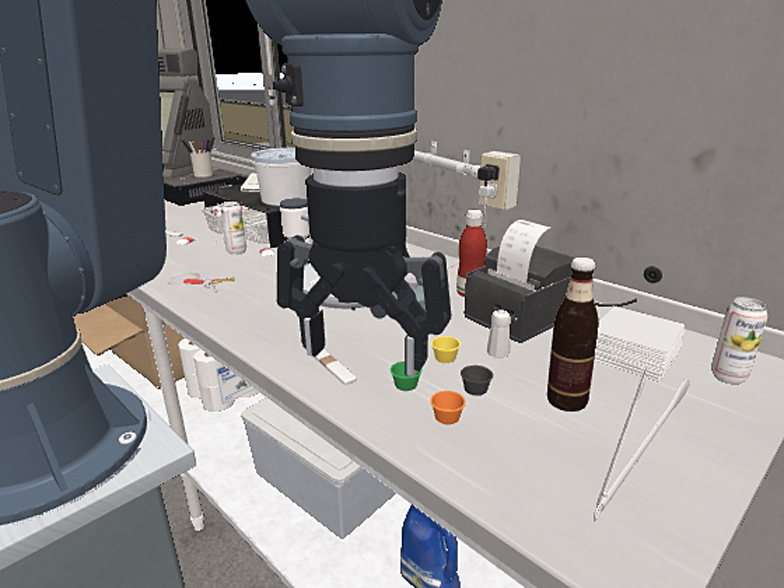

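The four cups in the top image are yellow (326,222), black (359,236), green (329,258) and orange (363,265). Only the black one at (359,236) fits. I'll confirm it in a crop and compute positions.

```bash
python3 - <<'E'
from h import *
p=shot("top")
for n,uv,z in [("cup",(358.6,235.7),.025),("disc",(212.3,194.3),.036),("pocket",(215,221.4),.04),("lug",(217.3,238.6),.03),("gear",(274,193.6),.06),("handle",(261.5,190.7),.125),("yellow",(326,222),.025),("shaker",(347,193),.07)]:
    print(n,np.round(pz(p,uv,z),3))
s=bot.get_state(); q=s["tool_rot"]; print(Rot.from_quat([*q[1:],q[0]]).as_matrix().round(2),s["contact_force"],s["finger_gap"])
a=p["color"][200:280,310:390];b=p["color"][150:250,130:290]
a=cv2.resize(a,(400,400),interpolation=2);b=cv2.resize(b,(400,250),interpolation=2);b=np.vstack([b,np.zeros((150,400,3),np.uint8)])
w=shot("wrist")["color"]
cv2.imwrite("pics/c.png",np.hstack([a,cv2.resize(w,(400,300)) if 0 else b])[:,:,::-1])
E
```

```text
cup [ 0.528 -0.347  0.025]
disc [0.648 0.094 0.036]
pocket [0.565 0.082 0.04 ]
lug [0.514 0.075 0.03 ]
gear [ 0.647 -0.092  0.06 ]
handle [ 0.642 -0.058  0.125]
yellow [ 0.569 -0.25   0.025]
shaker [ 0.649 -0.307  0.07 ]
[[ 0.92  0.4   0.  ]
 [ 0.4  -0.92 -0.  ]
 [ 0.    0.   -1.  ]] [-0.67977174 -0.5507007  -0.00911477] 0.08565150170321131
```

View pics/c.png

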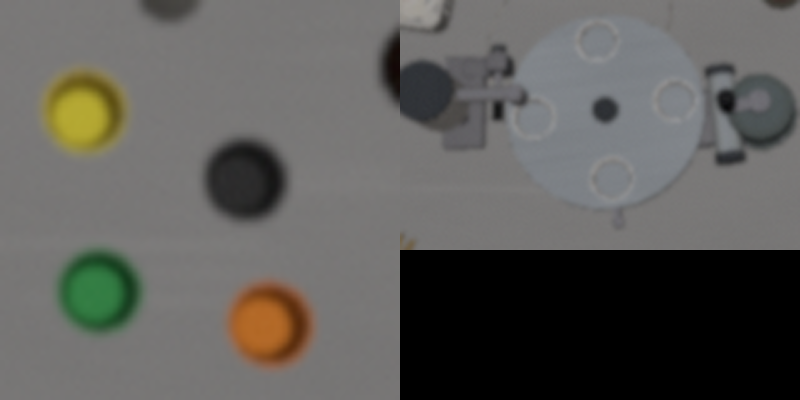

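The crop shows the black cup at top-image (359,236), with yellow, green and orange cups around it. The disc is at (212,194), the lug below the near pocket, and the handle left of the crank axis. Moving above the cup.

```bash
python3 -m handwheel '{"offset":[[36,12,-4],[36,12,-4],[36,12,-4],[36,12,-4],[36,12,-4],[36,12,-4],[36,12,-4],[36,13,-4],[36,13,-4],[0,0,0]],"delta_rot":[[0,0,0],[0,0,0],[0,0,0],[0,0,0],[0,0,0],[0,0,0],[0,0,0],[0,0,0],[0,0,0],[0,0,0]],"claw":[0,0,0,0,0,0,0,0,0,0]}' 20
cat > near.py <<'E'
from h import *
import sys
p=shot("wrist"); print(bot.get_state()["tcp_pos"],np.round(p["position"],3))
for a in sys.argv[2:]:
    t,z=a.split("=")
    for r in models.find_in(t,p)[:5]:
        u,v=map(int,r["xy"]); print(t,np.round(r["xy"],1),round(r["conf"],2),np.round(pz(p,r["xy"],float(z)),4)[:2],p["color"][max(v,0),max(u,0)])
save(p,sys.argv[1],k=1.4)
E
python3 near.py w1.png sauce_cup_1=.015 salt_shaker=.04
```

```text
clock: 2.93
tcp_pos: [0.5279, -0.3454, 0.1721]
tool_rot: [-0.001, 0.979, 0.206, 0.0]
contact_force: [1.2, 0.2, -1.1]
finger_gap: 0.0851
grasp_force: 0.0
[ 0.52557002 -0.3467073   0.17258646] [ 0.602 -0.314  0.335]
sauce_cup_1 [280.1 183.7] 0.93 [ 0.5258 -0.3494] [48 48 51]
sauce_cup_1 [177.2 210. ] 0.84 [ 0.455  -0.2595] [ 36 126  55]
sauce_cup_1 [206.7 109.3] 0.82 [ 0.5667 -0.2523] [211 187  48]
sauce_cup_1 [257.1 259. ] 0.75 [ 0.4368 -0.3609] [210 104  29]
salt_shaker [290.5  51.8] 0.58 [ 0.6468 -0.3058] [143 140 134]
```

View pics/w1.png

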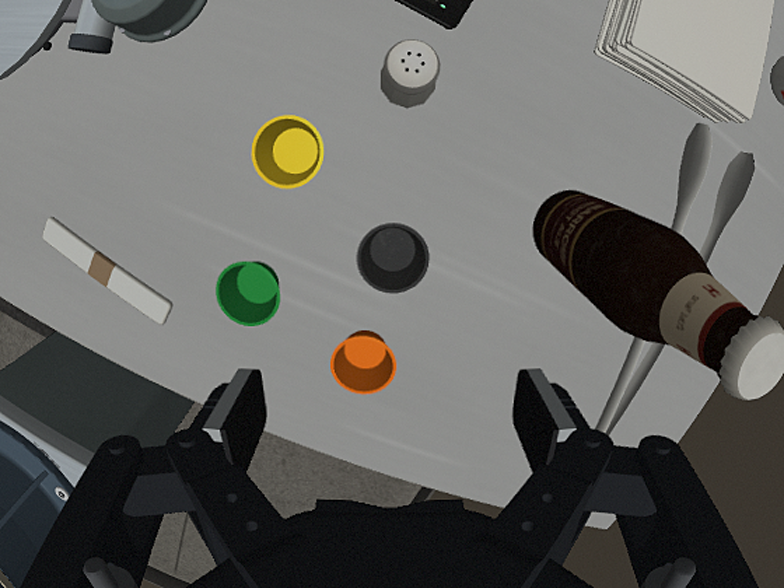

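The black cup's rim is at wrist (281,184), clear of the others; the cup is at about (0.529,-0.348). Descend and grip.

```bash
python3 -m handwheel '{"offset":[[3,-1,-20],[0,0,-25],[0,0,-25],[0,0,-25],[0,0,-25],[0,0,-20],[0,0,-14],[0,0,-8],[0,0,0],[0,0,0]],"delta_rot":[[0,0,0],[0,0,0],[0,0,0],[0,0,0],[0,0,0],[0,0,0],[0,0,0],[0,0,0],[0,0,0],[0,0,0]],"claw":[0,0,0,0,0,0,0,0,0,0.2]}' 20 && python3 -m handwheel '{"offset":[[0,0,0],[0,0,0],[0,0,0],[0,0,0],[0,0,0],[0,0,0],[0,0,0],[0,0,10],[0,0,20],[0,0,20]],"delta_rot":[[0,0,0],[0,0,0],[0,0,0],[0,0,0],[0,0,0],[0,0,0],[0,0,0],[0,0,0],[0,0,0],[0,0,0]],"claw":[0.4,0.6,0.6,0.6,0.6,0.6,0.6,0.6,0.6,0.6]}' 20
```

```text
clock: 3.92
tcp_pos: [0.5258, -0.3502, 0.0129]
tool_rot: [0.0, 0.979, 0.203, 0.0]
contact_force: [0.4, 0.4, -0.3]
finger_gap: 0.0756
grasp_force: 0.0
clock: 4.75
tcp_pos: [0.5257, -0.3492, 0.0629]
tool_rot: [-0.0, 0.979, 0.203, -0.0]
contact_force: [-0.2, -0.3, -0.3]
finger_gap: 0.0341
grasp_force: 0.0
```

```bash
python3 near.py w2.png sauce_cup_1=.015
```

```text
[ 0.52762549 -0.35050939  0.06756949] [ 0.6   -0.318  0.226]
sauce_cup_1 [277.8 220.4] 0.86 [ 0.5248 -0.3503] [57 55 56]
sauce_cup_1 [163.6 108.3] 0.62 [ 0.567  -0.2491] [216 184  44]
```

View pics/w2.png

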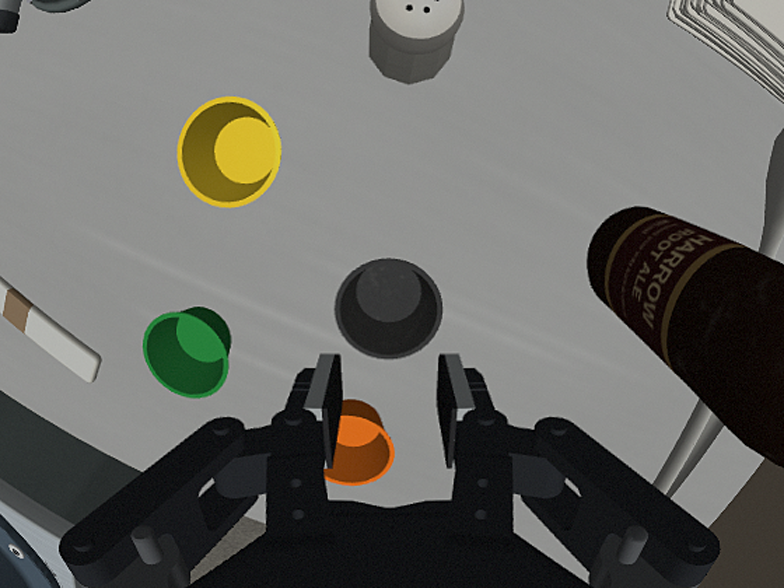

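The cup at (277,220) stayed upright on the worktop, so the fingers closed above it or slipped off. Try lower, and check the grip before lifting.

```bash
python3 -m handwheel '{"offset":[[2,2,0],[0,0,0],[0,0,0],[0,0,0],[0,0,-20],[0,0,-20],[0,0,-15],[0,0,-7],[0,0,0],[0,0,0]],"delta_rot":[[0,0,0],[0,0,0],[0,0,0],[0,0,0],[0,0,0],[0,0,0],[0,0,0],[0,0,0],[0,0,0],[0,0,0]],"claw":[0,0,0,0,0,0,0,0,0,0]}' 30 && python3 -m handwheel '{"offset":[[0,0,0],[0,0,0],[0,0,0],[0,0,0],[0,0,0],[0,0,0],[0,0,0],[0,0,0],[0,0,0],[0,0,0]],"delta_rot":[[0,0,0],[0,0,0],[0,0,0],[0,0,0],[0,0,0],[0,0,0],[0,0,0],[0,0,0],[0,0,0],[0,0,0]],"claw":[0.1,0.2,0.3,0.5,0.6,0.6,0.6,0.6,0.6,0.6]}' 30
```

```text
clock: 5.68
tcp_pos: [0.5281, -0.3475, 0.0002]
tool_rot: [-0.0, 0.979, 0.203, -0.0]
contact_force: [-0.4, -0.2, 1.0]
finger_gap: 0.0852
grasp_force: 0.0
clock: 6.52
tcp_pos: [0.5285, -0.3477, 0.0011]
tool_rot: [0.0, 0.979, 0.203, 0.0]
contact_force: [-2.2, 2.3, 10.8]
finger_gap: 0.0474
grasp_force: 29.3
```

```bash
python3 -m handwheel '{"offset":[[0,0,3],[0,0,5],[0,0,10],[0,0,15],[0,0,20],[0,0,20],[0,0,20],[0,0,10],[0,0,0],[0,0,0]],"delta_rot":[[0,0,0],[0,0,0],[0,0,0],[0,0,0],[0,0,0],[0,0,0],[0,0,0],[0,0,0],[0,0,0],[0,0,0]],"claw":[0.6,0.6,0.6,0.6,0.6,0.6,0.6,0.6,0.6,0.6]}' 30;python3 near.py w3.png sauce_cup_1=.11 
```

```text
clock: 7.35
tcp_pos: [0.5284, -0.3477, 0.1032]
tool_rot: [0.0, 0.979, 0.203, 0.0]
contact_force: [-0.1, 1.0, -0.7]
finger_gap: 0.0477
grasp_force: 30.9
[ 0.52790824 -0.34741114  0.10228782] [ 0.602 -0.316  0.266]
sauce_cup_1 [183.2 111.6] 0.98 [ 0.5802 -0.2756] [222 193  46]
sauce_cup_1 [279.7 267.5] 0.97 [ 0.5219 -0.3523] [57 58 59]
sauce_cup_1 [240.2 308.2] 0.74 [ 0.4868 -0.3422] [131  65  16]
sauce_cup_1 [152.  232.4] 0.67 [ 0.5124 -0.2798] [ 40 132  60]
```

View pics/w3.png

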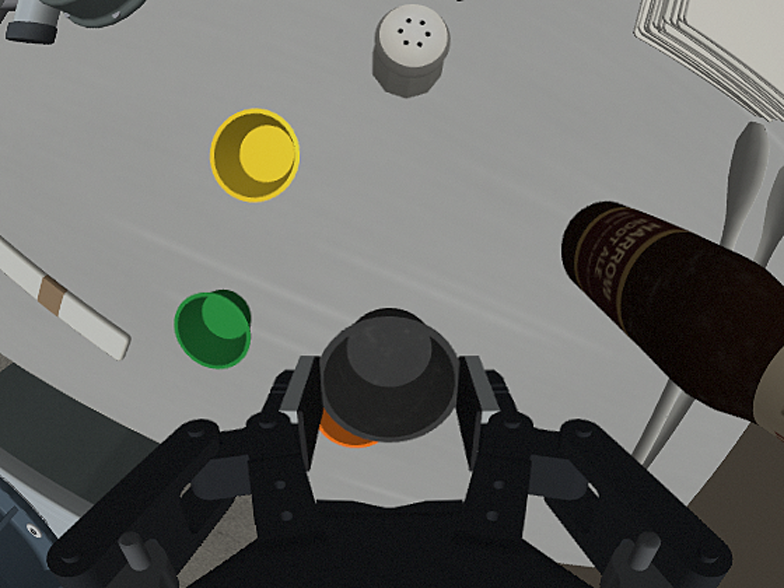

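Cup held upright between the pads at (277,270). Moving it above the pocket.

```bash
python3 -m handwheel '{"offset":[[0,5,20],[0,20,20],[2,35,10],[4,38,0],[4,38,0],[4,38,0],[4,38,0],[4,38,0],[4,38,0],[4,38,0]],"delta_rot":[[0,0,0],[0,0,0],[0,0,0],[0,0,0],[0,0,0],[0,0,0],[0,0,0],[0,0,0],[0,0,0],[0,0,0]],"claw":[0.6,0.6,0.6,0.6,0.6,0.6,0.6,0.6,0.6,0.6]}' 30; python3 -m handwheel '{"offset":[[4,38,0],[0,35,0],[0,22,0],[0,10,0],[0,0,0],[0,0,0],[0,0,0],[0,0,0],[0,0,0],[0,0,0]],"delta_rot":[[0,0,0],[0,0,0],[0,0,0],[0,0,0],[0,0,0],[0,0,0],[0,0,0],[0,0,0],[0,0,0],[0,0,0]],"claw":[0.6,0.6,0.6,0.6,0.6,0.6,0.6,0.6,0.6,0.6]}' 30;python3 near.py w4.png sauce_cup_1=.17 pocket=.036 lug=.03 handle=.104 gearbox=.06 spout=.098
```

```text
clock: 8.28
tcp_pos: [0.5574, -0.0197, 0.152]
tool_rot: [-0.0, 0.979, 0.203, -0.001]
contact_force: [0.4, 0.2, -0.2]
finger_gap: 0.0476
grasp_force: 31.0
clock: 9.12
tcp_pos: [0.5623, 0.0826, 0.1531]
tool_rot: [0.0, 0.979, 0.203, 0.0]
contact_force: [0.0, 1.0, -0.2]
finger_gap: 0.0474
grasp_force: 31.0
[0.56226918 0.08277809 0.15314852] [0.636 0.114 0.316]
sauce_cup_1 [509.2 281.9] 0.9 [ 0.6031 -0.065 ] [106  90  15]
sauce_cup_1 [279.2 268.2] 0.87 [0.5605 0.0804] [52 54 54]
sauce_cup_1 [497.1 359.8] 0.87 [ 0.5423 -0.1147] [68 31  8]
sauce_cup_1 [473.8 338.6] 0.79 [ 0.5557 -0.0701] [ 34 113  51]
sauce_cup_1 [475.6 181.6] 0.75 [0.6452 0.0039] [9 9 8]
pocket [302.9 103.4] 0.95 [0.6424 0.0934] [52 57 60]
lug [306.6 104.2] 0.89 [0.6432 0.0897] [56 61 65]
handle [477.5 183.6] 0.58 [ 0.6486 -0.0486] [11  8 11]
gearbox [473.5 175.2] 0.76 [ 0.6558 -0.0736] [3 0 6]
gearbox [304.2 105. ] 0.62 [0.6412 0.0937] [52 56 61]
spout [99.1 32.7] 0.7 [0.6387 0.2563] [99 97 98]
```

View pics/w4.png

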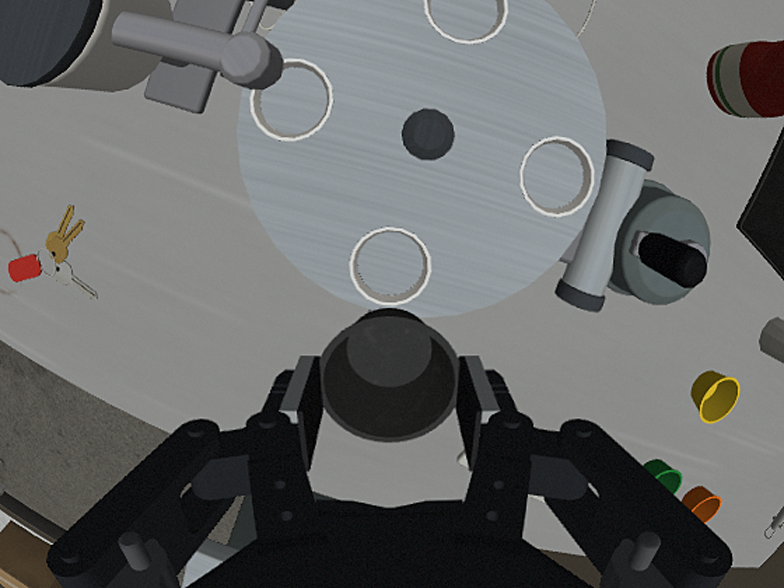

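The pocket ring is at wrist (279,190) and the held cup's rim at (277,271). Handle top is near (492,189).

```bash
python3 - <<'E'
from h import *
p=shot("wrist"); P=lambda u,v,z:np.round(pz(p,(u/1.4,v/1.4),z),4)
g=cv2.cvtColor(p["color"],cv2.COLOR_RGB2GRAY)
k=cv2.threshold(g[155:225,240:315],185,255,0)[1]; c=max(cv2.findContours(k,0,1)[0],key=cv2.contourArea); (e,ax,an)=cv2.fitEllipse(c); print("ring px",e[0]+240,e[1]+155,ax)
print("pocket",pz(p,(e[0]+240,e[1]+155),.044),"ring far/near")
print("cup rim",P(388.5,379,.182),"hub",P(428,134,.05),"pocket3",P(466,3,.044),"pkR",P(557,177,.044),"pkL",P(291,99,.044))
print("handle top",P(690,266,.125),"handle base",P(648,241,.078),"gear",P(660,250,.06))
E
```

```text
ring px 279.2610549926758 190.13695907592773 (54.97073745727539, 57.16670227050781)
pocket [0.56591643 0.08287377 0.044     ] ring far/near
cup rim [0.5651 0.0842 0.182 ] hub [0.6487 0.0958 0.05  ] pocket3 [0.7335 0.1075 0.044 ] pkR [0.6606 0.0116 0.044 ] pkL [0.6373 0.1785 0.044 ]
handle top [ 0.6496 -0.0474  0.125 ] handle base [ 0.6519 -0.0477  0.078 ] gear [ 0.6522 -0.0723  0.06  ]
```

Already aligned to about 1 mm. Lower, release and retreat.

```bash
python3 -m handwheel '{"offset":[[0,-1,-10],[0,0,-22],[0,0,-25],[0,0,-25],[0,0,-15],[0,0,-9],[0,0,-5],[0,0,0],[0,0,0],[0,0,0]],"delta_rot":[[0,0,0],[0,0,0],[0,0,0],[0,0,0],[0,0,0],[0,0,0],[0,0,0],[0,0,0],[0,0,0],[0,0,0]],"claw":[0.6,0.6,0.6,0.6,0.6,0.6,0.6,0.6,0.6,0.6]}' 30
```

```text
clock: 10.35
tcp_pos: [0.5629, 0.0825, 0.0431]
tool_rot: [0.0, 0.979, 0.203, 0.001]
contact_force: [0.6, -0.3, 0.5]
finger_gap: 0.0474
grasp_force: 31.0
```

```bash
python3 -m handwheel '{"offset":[[0,0,-2],[0,0,0],[0,0,0],[0,0,0],[0,0,0],[0,0,0],[0,0,10],[0,0,20],[0,0,30],[0,0,35]],"delta_rot":[[0,0,0],[0,0,0],[0,0,0],[0,0,0],[0,0,0],[0,0,0],[0,0,0],[0,0,0],[0,0,0],[0,0,0]],"claw":[0.6,0.6,0.4,0.2,0.1,0.1,0.1,0.1,0.1,0.1]}' 30;  python3 -m handwheel '{"offset":[[0,0,25],[0,0,0],[0,0,0],[0,0,0],[0,0,0],[0,0,0],[0,0,0],[0,0,0],[0,0,0],[0,0,0]],"delta_rot":[[0,0,0],[0,0,0],[0,0,0],[0,0,0],[0,0,0],[0,0,0],[0,0,0],[0,0,0],[0,0,0],[0,0,0]],"claw":[0.1,0.1,0.1,0.1,0.1,0.1,0.1,0.1,0.1,0.1]}' 30; python3 near.py w5.png sauce_cup_1=.06
```

```text
clock: 11.18
tcp_pos: [0.5611, 0.0823, 0.1358]
tool_rot: [-0.0, 0.979, 0.203, -0.001]
contact_force: [1.3, -0.3, 0.4]
finger_gap: 0.0769
grasp_force: 0.0
clock: 12.02
tcp_pos: [0.5621, 0.0824, 0.1599]
tool_rot: [-0.0, 0.979, 0.203, -0.0]
contact_force: [-0.6, -0.0, 0.0]
finger_gap: 0.0769
grasp_force: 0.0
[0.56216016 0.08240084 0.1600083 ] [0.636 0.114 0.323]
sauce_cup_1 [508.1 277.9] 0.97 [ 0.5803 -0.2024] [76 65  8]
sauce_cup_1 [280.9 196.1] 0.64 [0.5639 0.0796] [48 45 47]
sauce_cup_1 [502.3 354.6] 0.5 [ 0.4778 -0.3001] [200  98  26]
```

View pics/w5.png

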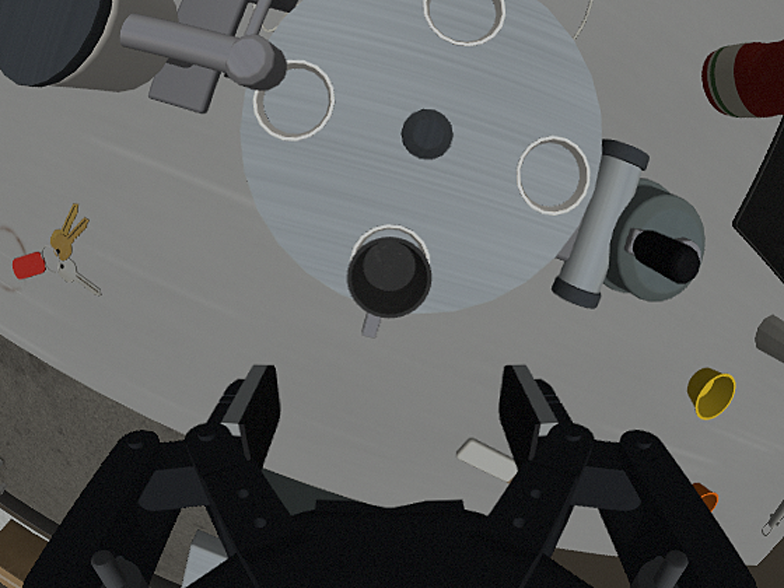

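```bash
python3 - <<'E'
from h import *
p=shot("wrist"); t=shot("top"); s=shot("scene")
for z in(.065,.069,.073): print(z,proj(p,[.5654,.0833,z])*1.4, proj(p,[.5654,.0833,z-.027])*1.4)
P=lambda u,v,z:np.round(pz(p,(u/1.4,v/1.4),z),4)
print("rim",P(390,277,.065),"lug",P(372,327,.034),"spout",P(258,60,.11))
print("handle top",P(684,265,.125),"base",P(643,241,.078))
for n,q in(("top",t),("scene",s)):
  for r in models.find_in("handle",q)[:2]+models.find_in("gearbox",q)[:2]+models.find_in("spout",q)[:1]: print(n,r["xy"],r["conf"],pz(q,r["xy"],.104))
c=p["color"][140:250,220:340]; a=cv2.resize(c,(400,367),interpolation=2)
b=cv2.resize(p["color"][130:240,420:530],(390,367),interpolation=2)
cv2.imwrite("pics/d.png",np.hstack([a,b])[:,:,::-1])
E
```

```text
0.065 [388.59202452 272.49771981] [388.58583844 260.54479743]
0.069 [388.59305771 274.46706798] [388.58667666 262.18106508]
0.073 [388.59412525 276.49402701] [388.58754021 263.86122889]
rim [0.5632 0.0814 0.065 ] lug [0.5163 0.0744 0.034 ] spout [0.6492 0.1864 0.11  ]
handle top [ 0.6487 -0.0501  0.125 ] base [ 0.6507 -0.05    0.078 ]
top [264.5, 189.7] 0.57 [ 0.64916631 -0.06578233  0.104     ]
top [275.3, 194.6] 0.74 [ 0.63520169 -0.09692658  0.104     ]
scene [284.7, 195.3] 0.76 [ 0.61127935 -0.09734084  0.104     ]
scene [251.4, 201.9] 0.28 [ 0.52091853 -0.0665794   0.104     ]
scene [290.9, 214.0] 0.69 [ 0.53763565 -0.18990645  0.104     ]
scene [211.6, 161.9] 0.82 [0.6539579  0.28912323 0.104     ]
```

View pics/d.png

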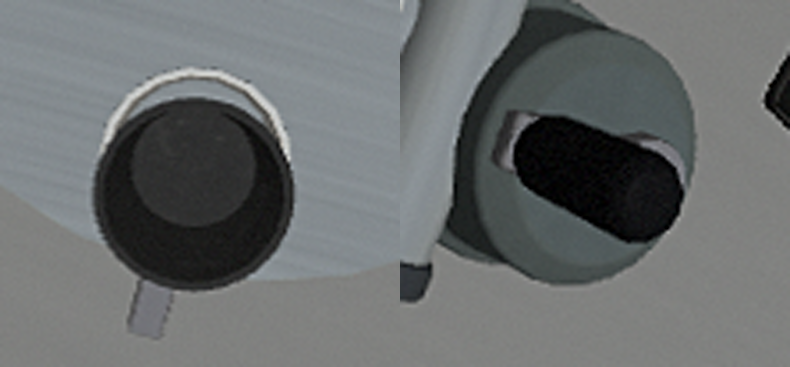

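```bash
python3 - <<'E'
from h import *
p=shot("wrist")
g=cv2.cvtColor(p["color"],cv2.COLOR_RGB2GRAY)
k=cv2.threshold(g[165:232,243:313],80,255,1)[1]; c=max(cv2.findContours(k,0,1)[0],key=cv2.contourArea); e=cv2.fitEllipse(c); x,y,w,h=cv2.boundingRect(c); print(e,x+243,y+165,w,h)
a=np.linspace(0,6.283,90)
for z,xy in((.065,(.5632,.0814)),(.073,(.5654,.0833))):
    q=np.float32([proj(p,[xy[0]+.0255*np.cos(i),xy[1]+.0255*np.sin(i),z]) for i in a]); print(z,cv2.fitEllipse(q))
E
```

```text
((34.60539245605469, 32.838783264160156), (56.794376373291016, 59.17533493041992), 84.8819808959961) 248 169 60 58
0.065 ((278.5858459472656, 197.04678344726562), (58.5175666809082, 61.2371940612793), 89.39512634277344)
0.073 ((277.5546569824219, 196.6494598388672), (60.42244338989258, 63.207698822021484), 89.96692657470703)
```

The cup's rim measures about 59 px wide against 60 expected, so it is seated, roughly 2–3 mm off centre. Now the crank geometry.

```bash
python3 - <<'E'
from h import *
t=shot("top"); print(np.round(bot.get_state()["q"],2))
print("ketchup cap",pz(t,(283,123),.19),"body",pz(t,(283,140),.05))
print("gear", pz(t,(275,193),.06), "spout",pz(t,(178,188),.11), "stop",pz(t,(170,190),.05),"hopper",pz(t,(140,188),.2))
E
```

```text
[0.15 0.37 0.05 1.25 0.   2.88]
ketchup cap [ 0.81788245 -0.11666057  0.19      ] body [ 0.81572132 -0.11739828  0.05      ]
gear [ 0.64880734 -0.09533308  0.06      ] spout [0.65005301 0.18066115 0.11      ] stop [0.65643374 0.21851455 0.05      ] hopper [0.62978703 0.25955813 0.2       ]
```

```bash
python3 -m handwheel '{"offset":[[9,-13,0],[9,-13,0],[9,-13,0],[9,-13,0],[9,-13,0],[9,-13,0],[9,-13,0],[9,-13,0],[8,-14,0],[8,-16,0]],"delta_rot":[[0,0,6.65],[0,0,6.65],[0,0,6.65],[0,0,6.65],[0,0,6.65],[0,0,6.65],[0,0,6.65],[0,0,6.65],[0,0,6.65],[0,0,6.65]],"claw":[0.1,0.1,0.1,0.1,0.1,0.1,0.1,0.1,0.1,0.1]}' 30; python3 near.py w6.png handle=.104 gearbox=.04 crank=.073 lug=.03 spout=.098
python3 - <<'E'
import cv2,numpy as np
E
```

```text
clock: 13.5
tcp_pos: [0.6505, -0.052, 0.16]
tool_rot: [-0.0, 0.705, 0.709, -0.0]
contact_force: [-0.0, 0.5, 0.4]
finger_gap: 0.0769
grasp_force: 0.0
[ 0.65141698 -0.05492616  0.15966677] [0.65  0.028 0.323]
handle [277.3 227.6] 0.66 [ 0.6501 -0.0623] [31 30 32]
gearbox [285.6 223.2] 0.68 [ 0.6578 -0.0842] [24 26 26]
crank [277.2 228.6] 0.76 [ 0.65  -0.076] [28 27 28]
lug [288.1  69.3] 0.94 [0.6587 0.0562] [145 152 156]
```

View pics/w6.png

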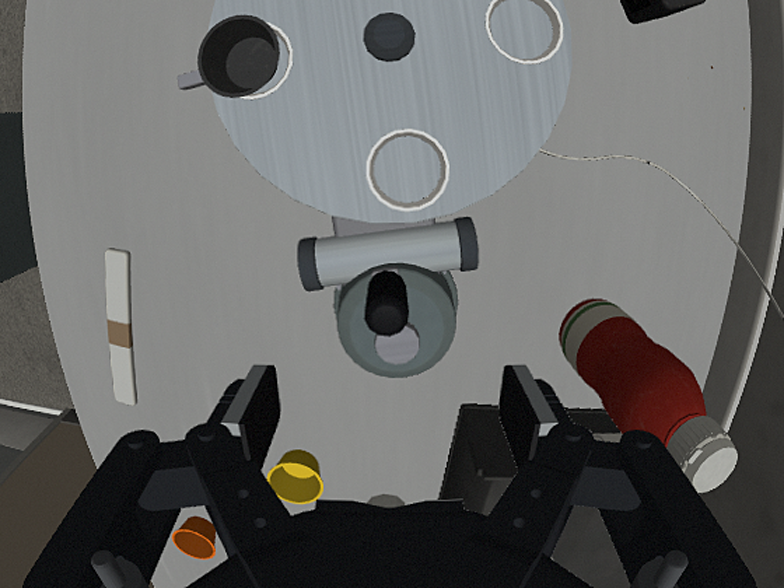

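The handle's top is at (276,225), the silver crank hub at (284,246), and the gearbox top at (283,227). The handle lies toward +y from the axis.

```bash
python3 - <<'E'
from h import *
p=shot("wrist"); P=lambda u,v,z:np.round(pz(p,(u/1.4,v/1.4),z),4)
print("top",P(386.5,315,.125),"base",P(386.5,284,.077),"hub",P(398,345,.073),P(398,345,.065),"gear",P(396,319,.055),P(396,319,.06))
print("gear edges",P(337,319,.058),P(456,319,.058),P(396,377,.058))
print(bot.get_state()["tcp_pos"])
E
```

```text
top [ 0.6487 -0.0507  0.125 ] base [ 0.6484 -0.0511  0.077 ] hub [ 0.6552 -0.0914  0.073 ] [ 0.6553 -0.0953  0.065 ] gear [ 0.6542 -0.0817  0.055 ] [ 0.6541 -0.0796  0.06  ]
gear edges [ 0.6168 -0.0805  0.058 ] [ 0.6922 -0.0807  0.058 ] [ 0.6543 -0.1225  0.058 ]
[ 0.64993589 -0.05086144  0.16024266]
```

```bash
python3 -m handwheel '{"offset":[[-1,0,-15],[0,0,-20],[0,0,-18],[0,0,-12],[0,0,-8],[0,0,0],[0,0,0],[0,0,0],[0,0,0],[0,0,0]],"delta_rot":[[0,0,0],[0,0,0],[0,0,0],[0,0,0],[0,0,0],[0,0,0],[0,0,0],[0,0,0],[0,0,0],[0,0,0]],"claw":[0.1,0.1,0.1,0.1,0.1,0.3,0.5,0.6,0.7,0.9]}' 25; python3 -m handwheel '{"offset":[[0,0,0],[0,0,0],[0,0,0],[0,0,0],[0,0,0],[0,0,0],[0,0,0],[0,0,0],[0,0,0],[0,0,0]],"delta_rot":[[0,0,0],[0,0,0],[0,0,0],[0,0,0],[0,0,0],[0,0,0],[0,0,0],[0,0,0],[0,0,0],[0,0,0]],"claw":[0.9,0.9,0.9,0.9,0.9,0.9,0.9,0.9,0.9,0.9]}' 25
```

```text
clock: 14.68
tcp_pos: [0.6496, -0.0515, 0.0881]
tool_rot: [0.0, 0.707, 0.707, 0.0]
contact_force: [-2.8, 1.0, 9.3]
finger_gap: 0.0205
grasp_force: 24.7
clock: 15.52
tcp_pos: [0.6496, -0.0516, 0.0882]
tool_rot: [0.0, 0.707, 0.707, 0.0]
contact_force: [-2.2, 0.4, 5.8]
finger_gap: 0.0204
grasp_force: 24.5
```

```bash
cat > circ.py <<'E'
import numpy as np,sys
from rig import bot
# cx cy start_target step n : rows in mm rounded cumulatively, from measured tcp
cx,cy,st,n=map(float,sys.argv[1:5]); p=np.array(bot.get_state()["tcp_pos"][:2])*1000
th=np.degrees(np.arctan2(p[1]-cy,p[0]-cx)); print("theta",th,"r",np.hypot(p[0]-cx,p[1]-cy))
a=np.radians(th-st*np.arange(1,n+1)); d=np.round(np.c_[cx+38*np.cos(a),cy+38*np.sin(a)]-p)
print(np.diff(np.vstack([[0,0],d]),axis=0).astype(int).tolist())
E
python3 circ.py 654.5 -88.5 9 10
```

```text
theta 97.50695254621415 r 37.2558715719541
[[6, 1], [6, -1], [6, -1], [5, -3], [5, -3], [4, -4], [4, -4], [3, -6], [2, -5], [2, -6]]
```

```bash
python3 -m handwheel '{"offset":[[6,1,0],[6,-1,0],[6,-1,0],[5,-3,0],[5,-3,0],[4,-4,0],[4,-4,0],[3,-6,0],[2,-5,0],[2,-6,0]],"delta_rot":[[0,0,0],[0,0,0],[0,0,0],[0,0,0],[0,0,0],[0,0,0],[0,0,0],[0,0,0],[0,0,0],[0,0,0]],"claw":[0.9,0.9,0.9,0.9,0.9,0.9,0.9,0.9,0.9,0.9]}' 25; python3 circ.py 654.5 -88.5 9 10
```

```text
clock: 16.35
tcp_pos: [0.6931, -0.0829, 0.0882]
tool_rot: [0.0, 0.707, 0.707, 0.001]
contact_force: [-1.3, 5.1, 5.0]
finger_gap: 0.0208
grasp_force: 24.6
theta 8.228591533125504 r 39.04942633038336
[[-1, -6], [0, -6], [-2, -6], [-2, -5], [-3, -5], [-4, -5], [-5, -4], [-5, -3], [-5, -2], [-6, -1]]
```

```bash
python3 -m handwheel '{"offset":[[-1,-6,0],[0,-6,0],[-2,-6,0],[-2,-5,0],[-3,-5,0],[-4,-5,0],[-5,-4,0],[-5,-3,0],[-5,-2,0],[-6,-1,0]],"delta_rot":[[0,0,0],[0,0,0],[0,0,0],[0,0,0],[0,0,0],[0,0,0],[0,0,0],[0,0,0],[0,0,0],[0,0,0]],"claw":[0.9,0.9,0.9,0.9,0.9,0.9,0.9,0.9,0.9,0.9]}' 25; python3 circ.py 655 -88.5 18 10
```

```text
clock: 17.18
tcp_pos: [0.6601, -0.1268, 0.0882]
tool_rot: [0.001, 0.707, 0.707, 0.001]
contact_force: [5.6, 0.2, 5.2]
finger_gap: 0.0205
grasp_force: 25.2
theta -82.42211950030537 r 38.66699594064099
[[-12, 1], [-11, 4], [-10, 7], [-6, 10], [-4, 11], [1, 12], [3, 11], [8, 10], [9, 7], [12, 3]]
```

```bash
python3 -m handwheel '{"offset":[[-12,1,0],[-11,4,0],[-10,7,0],[-6,10,0],[-4,11,0],[1,12,0],[3,11,0],[8,10,0],[9,7,0],[12,3,0]],"delta_rot":[[0,0,0],[0,0,0],[0,0,0],[0,0,0],[0,0,0],[0,0,0],[0,0,0],[0,0,0],[0,0,0],[0,0,0]],"claw":[0.9,0.9,0.9,0.9,0.9,0.9,0.9,0.9,0.9,0.9]}' 25; python3 circ.py 655 -89 18 10
```

```text
clock: 18.02
tcp_pos: [0.6494, -0.0512, 0.0881]
tool_rot: [0.001, 0.707, 0.707, -0.001]
contact_force: [-4.4, -7.7, 9.1]
finger_gap: 0.0204
grasp_force: 26.0
theta 98.45573280885651 r 38.23248945678193
[[12, 0], [11, -4], [10, -7], [7, -10], [3, -11], [0, -12], [-4, -11], [-7, -10], [-9, -7], [-12, -3]]
```

```bash
python3 -m handwheel '{"offset":[[12,-1,0],[11,-4,0],[10,-7,0],[7,-10,0],[3,-11,0],[0,-12,0],[-4,-11,0],[-7,-10,0],[-9,-7,0],[-12,-3,0]],"delta_rot":[[0,0,0],[0,0,0],[0,0,0],[0,0,0],[0,0,0],[0,0,0],[0,0,0],[0,0,0],[0,0,0],[0,0,0]],"claw":[0.9,0.9,0.9,0.9,0.9,0.9,0.9,0.9,0.9,0.9]}' 25; python3 circ.py 655 -89 18 10; python3 -m handwheel '{"offset":[[-12,1,0],[-11,4,0],[-10,7,0],[-6,10,0],[-4,11,0],[1,12,0],[3,11,0],[8,10,0],[9,7,0],[12,3,0]],"delta_rot":[[0,0,0],[0,0,0],[0,0,0],[0,0,0],[0,0,0],[0,0,0],[0,0,0],[0,0,0],[0,0,0],[0,0,0]],"claw":[0.9,0.9,0.9,0.9,0.9,0.9,0.9,0.9,0.9,0.9]}' 25; python3 circ.py 655 -89 9 10
```

```text
clock: 18.85
tcp_pos: [0.661, -0.1269, 0.0882]
tool_rot: [0.001, 0.707, 0.707, 0.001]
contact_force: [5.4, 3.6, 5.9]
finger_gap: 0.0205
grasp_force: 25.7
theta -80.9337939811172 r 38.355373655063325
[[-12, 0], [-11, 4], [-10, 7], [-7, 10], [-4, 11], [0, 12], [4, 11], [7, 10], [10, 7], [11, 3]]
clock: 19.68
tcp_pos: [0.6503, -0.051, 0.0881]
tool_rot: [0.001, 0.707, 0.707, -0.001]
contact_force: [-4.5, -6.9, 8.8]
finger_gap: 0.0202
grasp_force: 26.1
theta 96.9998073845089 r 38.3106803505994
[[6, 0], [6, -1], [6, -1], [5, -3], [5, -3], [4, -4], [4, -5], [3, -5], [2, -6], [1, -5]]
```

Geometry predicts first touch at about 3.3 ± 0.3 turns, and 2.0 are done. Go on fast to 2.5, then medium, checking the force.

```bash
python3 -m handwheel '{"offset":[[12,-2,0],[11,-4,0],[10,-7,0],[7,-10,0],[3,-11,0],[0,-12,0],[-4,-11,0],[-7,-10,0],[-9,-7,0],[-12,-3,0]],"delta_rot":[[0,0,0],[0,0,0],[0,0,0],[0,0,0],[0,0,0],[0,0,0],[0,0,0],[0,0,0],[0,0,0],[0,0,0]],"claw":[0.9,0.9,0.9,0.9,0.9,0.9,0.9,0.9,0.9,0.9]}' 25; python3 circ.py 655 -89 10 10
```

```text
clock: 20.52
tcp_pos: [0.6618, -0.127, 0.0881]
tool_rot: [0.0, 0.707, 0.707, 0.001]
contact_force: [4.2, 8.4, 7.6]
finger_gap: 0.0204
grasp_force: 26.0
theta -79.86648459198628 r 38.61676839457095
[[-7, 0], [-6, 1], [-7, 1], [-6, 3], [-5, 4], [-5, 5], [-4, 5], [-2, 6], [-2, 6], [-1, 7]]
```

```bash
python3 -m handwheel '{"offset":[[-7,1,0],[-6,1,0],[-7,1,0],[-6,3,0],[-5,4,0],[-5,5,0],[-4,5,0],[-2,6,0],[-2,6,0],[0,7,0]],"delta_rot":[[0,0,0],[0,0,0],[0,0,0],[0,0,0],[0,0,0],[0,0,0],[0,0,0],[0,0,0],[0,0,0],[0,0,0]],"claw":[0.9,0.9,0.9,0.9,0.9,0.9,0.9,0.9,0.9,0.9]}' 25; cat > f.py <<'E'
import numpy as np
from rig import bot
s=bot.get_state();p=np.array(s["tcp_pos"][:2])*1000-[655,-89];f=np.array(s["contact_force"][:2]);r=np.hypot(*p);u=p/r
print("theta %.1f r %.1f Frad %.1f Fresist %.1f t %.2f"%(np.degrees(np.arctan2(p[1],p[0])),r,f@u,-f@[u[1],-u[0]],s["clock"]))
E
python3 f.py; python3 circ.py 655 -89 5 10
```

```text
clock: 21.35
tcp_pos: [0.6176, -0.0892, 0.0881]
tool_rot: [0.001, 0.707, 0.707, 0.0]
contact_force: [-0.6, -5.6, 8.6]
finger_gap: 0.0209
grasp_force: 26.1
theta -179.8 r 37.4 Frad 0.7 Fresist 5.6 t 21.35
theta -179.76414819810412 r 37.4464574301983
[[0, 3], [0, 4], [1, 3], [1, 3], [1, 3], [1, 3], [2, 3], [2, 2], [2, 3], [3, 2]]
```

```bash
python3 -m handwheel '{"offset":[[0,3,0],[0,4,0],[1,3,0],[1,3,0],[1,3,0],[1,3,0],[2,3,0],[2,2,0],[2,3,0],[3,2,0]],"delta_rot":[[0,0,0],[0,0,0],[0,0,0],[0,0,0],[0,0,0],[0,0,0],[0,0,0],[0,0,0],[0,0,0],[0,0,0]],"claw":[0.9,0.9,0.9,0.9,0.9,0.9,0.9,0.9,0.9,0.9]}' 25;python3 f.py; python3 circ.py 655 -89 2.5 10;  python3 -c "
from h import *
p=shot('wrist');s=shot('top')
for n,q in(('w',p),('t',s)):
  print(n,[(np.round(r['xy']),round(r['conf'],2),np.round(pz(q,r['xy'],.06),3)) for r in models.find_in('sauce_cup_1',q)[:5]])
  print([(np.round(r['xy']),round(r['conf'],2)) for r in models.find_in('spout',q)[:2]])
"; python3 f.py
```

```text
clock: 22.18
tcp_pos: [0.6305, -0.0603, 0.0881]
tool_rot: [0.001, 0.707, 0.707, -0.0]
contact_force: [-2.7, -5.1, 11.6]
finger_gap: 0.0205
grasp_force: 26.3
theta 130.5 r 37.7 Frad -2.1 Fresist 5.4 t 22.18
theta 130.46757287922867 r 37.68077056418439
[[1, 1], [1, 1], [2, 1], [1, 1], [2, 1], [1, 1], [2, 0], [1, 1], [2, 0], [1, 1]]
w []
[]
t [(array([362., 265.]), 0.73, array([ 0.438, -0.351,  0.06 ])), (array([180., 196.]), 0.7, array([0.636, 0.185, 0.06 ])), (array([331., 256.]), 0.67, array([ 0.465, -0.259,  0.06 ]))]
[(array([152., 189.]), 0.87)]
theta 129.8 r 37.8 Frad -2.8 Fresist 1.2 t 22.48
```

Free-running drag is about 5.5 N. Now creep 6 mm per call, stopping on a force rise.

```bash
cat >> f.py <<'E'
import sys; F=-f@[u[1],-u[0]]
if len(sys.argv)>1 and F>float(sys.argv[1]): sys.exit(1)
E
R='"delta_rot":[[0,0,0],[0,0,0],[0,0,0],[0,0,0],[0,0,0],[0,0,0],[0,0,0],[0,0,0],[0,0,0],[0,0,0]],"claw":[0.9,0.9,0.9,0.9,0.9,0.9,0.9,0.9,0.9,0.9]'
python3 -m handwheel '{"offset":[[0.5,0.4,0],[0.5,0.4,0],[0.5,0.4,0],[0.5,0.4,0],[0.5,0.4,0],[0.5,0.3,0],[0.5,0.3,0],[0.5,0.3,0],[0.5,0.3,0],[0.5,0.3,0]],"delta_rot":[[0,0,0],[0,0,0],[0,0,0],[0,0,0],[0,0,0],[0,0,0],[0,0,0],[0,0,0],[0,0,0],[0,0,0]],"claw":[0.9,0.9,0.9,0.9,0.9,0.9,0.9,0.9,0.9,0.9]}' 25 >/dev/null; python3 f.py 8.5 && python3 -m handwheel '{"offset":[[0.5,0.3,0],[0.5,0.3,0],[0.5,0.3,0],[0.5,0.3,0],[0.5,0.3,0],[0.6,0.2,0],[0.6,0.2,0],[0.6,0.2,0],[0.6,0.2,0],[0.6,0.2,0]],"delta_rot":[[0,0,0],[0,0,0],[0,0,0],[0,0,0],[0,0,0],[0,0,0],[0,0,0],[0,0,0],[0,0,0],[0,0,0]],"claw":[0.9,0.9,0.9,0.9,0.9,0.9,0.9,0.9,0.9,0.9]}' 25 >/dev/null; python3 f.py 8.5 && python3 -m handwheel '{"offset":[[0.6,0.2,0],[0.6,0.2,0],[0.6,0.2,0],[0.6,0.2,0],[0.6,0.2,0],[0.6,0.2,0],[0.6,0.1,0],[0.6,0.1,0],[0.6,0.1,0],[0.6,0.1,0]],"delta_rot":[[0,0,0],[0,0,0],[0,0,0],[0,0,0],[0,0,0],[0,0,0],[0,0,0],[0,0,0],[0,0,0],[0,0,0]],"claw":[0.9,0.9,0.9,0.9,0.9,0.9,0.9,0.9,0.9,0.9]}' 25 >/dev/null; python3 f.py
```

```text
theta 121.5 r 37.8 Frad -1.5 Fresist 4.3 t 23.32
theta 112.4 r 37.8 Frad -0.8 Fresist 5.0 t 24.15
theta 103.0 r 37.8 Frad 0.1 Fresist 4.7 t 24.98
```

```bash

python3 -m handwheel '{"offset":[[0.6,0.1,0],[0.6,0.1,0],[0.6,0.1,0],[0.6,0.1,0],[0.6,0.1,0],[0.6,0.1,0],[0.6,0.1,0],[0.6,0,0],[0.6,0,0],[0.6,0,0]],"delta_rot":[[0,0,0],[0,0,0],[0,0,0],[0,0,0],[0,0,0],[0,0,0],[0,0,0],[0,0,0],[0,0,0],[0,0,0]],"claw":[0.9,0.9,0.9,0.9,0.9,0.9,0.9,0.9,0.9,0.9]}' 25 >/dev/null; python3 f.py 8 && python3 -m handwheel '{"offset":[[0.6,0,0],[0.6,0,0],[0.6,0,0],[0.6,0,0],[0.6,0,0],[0.6,0,0],[0.6,0,0],[0.6,0,0],[0.6,0,0],[0.6,0,0]],"delta_rot":[[0,0,0],[0,0,0],[0,0,0],[0,0,0],[0,0,0],[0,0,0],[0,0,0],[0,0,0],[0,0,0],[0,0,0]],"claw":[0.9,0.9,0.9,0.9,0.9,0.9,0.9,0.9,0.9,0.9]}' 25 >/dev/null; python3 f.py 8 && python3 -m handwheel '{"offset":[[0.6,-0.1,0],[0.6,-0.1,0],[0.6,-0.1,0],[0.6,-0.1,0],[0.6,-0.1,0],[0.6,-0.1,0],[0.6,-0.1,0],[0.6,-0.1,0],[0.6,-0.1,0],[0.6,-0.1,0]],"delta_rot":[[0,0,0],[0,0,0],[0,0,0],[0,0,0],[0,0,0],[0,0,0],[0,0,0],[0,0,0],[0,0,0],[0,0,0]],"claw":[0.9,0.9,0.9,0.9,0.9,0.9,0.9,0.9,0.9,0.9]}' 25 >/dev/null; python3 f.py 8 && python3 -m handwheel '{"offset":[[0.6,-0.2,0],[0.6,-0.2,0],[0.6,-0.2,0],[0.6,-0.2,0],[0.6,-0.2,0],[0.6,-0.2,0],[0.6,-0.2,0],[0.6,-0.2,0],[0.6,-0.2,0],[0.6,-0.2,0]],"delta_rot":[[0,0,0],[0,0,0],[0,0,0],[0,0,0],[0,0,0],[0,0,0],[0,0,0],[0,0,0],[0,0,0],[0,0,0]],"claw":[0.9,0.9,0.9,0.9,0.9,0.9,0.9,0.9,0.9,0.9]}' 25 >/dev/null; python3 f.py
```

```text
theta 94.0 r 37.9 Frad 0.9 Fresist 5.6 t 25.82
theta 85.7 r 38.0 Frad -0.0 Fresist 10.1 t 26.65
theta 85.7 r 38.0 Frad -0.0 Fresist 10.1 t 26.65
theta 85.7 r 38.0 Frad -0.0 Fresist 10.1 t 26.65
```

The stop was touched near θ≈92°, and the force is now 5.4 N above free. Push about 2.5 mm more.

```bash

python3 -m handwheel '{"offset":[[0.25,0,0],[0.25,0,0],[0.25,0,0],[0.25,0,0],[0.25,0,0],[0.25,0,0],[0.25,0,0],[0.25,0,0],[0.25,0,0],[0.25,0,0]],"delta_rot":[[0,0,0],[0,0,0],[0,0,0],[0,0,0],[0,0,0],[0,0,0],[0,0,0],[0,0,0],[0,0,0],[0,0,0]],"claw":[0.9,0.9,0.9,0.9,0.9,0.9,0.9,0.9,0.9,0.9]}' 25; python3 f.py
```

```text
clock: 27.48
tcp_pos: [0.6601, -0.0513, 0.088]
tool_rot: [-0.0, 0.707, 0.707, -0.001]
contact_force: [-11.6, 0.1, 16.5]
finger_gap: 0.0201
grasp_force: 26.8
theta 82.4 r 38.1 Frad -1.4 Fresist 11.5 t 27.48
```

6.8 N above free: firmly home. Let go and retreat straight up.

```bash

python3 -m handwheel '{"offset":[[0,0,0],[0,0,0],[0,0,0],[0,0,0],[0,0,0],[0,0,0],[0,0,10],[0,0,20],[0,0,30],[0,0,30]],"delta_rot":[[0,0,0],[0,0,0],[0,0,0],[0,0,0],[0,0,0],[0,0,0],[0,0,0],[0,0,0],[0,0,0],[0,0,0]],"claw":[0.8,0.7,0.5,0.4,0.4,0.4,0.4,0.4,0.4,0.4]}' 25; python3 -m handwheel '{"offset":[[0,0,10],[0,0,0],[0,0,0],[0,0,0],[0,0,0],[0,0,0],[0,0,0],[0,0,0],[0,0,0],[0,0,0]],"delta_rot":[[0,0,0],[0,0,0],[0,0,0],[0,0,0],[0,0,0],[0,0,0],[0,0,0],[0,0,0],[0,0,0],[0,0,0]],"claw":[0.4,0.4,0.4,0.4,0.4,0.4,0.4,0.4,0.4,0.4]}' 25; python3 -c "
from h import *
for n in('wrist','top'):
  p=shot(n)
  for t,z in(('handle',.104),('sauce_cup_1',.06)):
    for r in models.find_in(t,p)[:5]: print(n,t,np.round(r['xy'],1),round(r['conf'],2),np.round(pz(p,r['xy'],z),3))
"
```

```text
clock: 28.32
tcp_pos: [0.6606, -0.0512, 0.1784]
tool_rot: [-0.0, 0.707, 0.707, -0.0]
contact_force: [0.6, 0.0, 0.3]
finger_gap: 0.0514
grasp_force: 0.0
clock: 29.15
tcp_pos: [0.6612, -0.0513, 0.187]
tool_rot: [-0.0, 0.707, 0.707, -0.0]
contact_force: [-0.7, -0.4, -0.2]
finger_gap: 0.0509
grasp_force: 0.0
wrist handle [271.8 217.1] 0.58 [ 0.656 -0.064  0.104]
wrist sauce_cup_1 [221.2 335.2] 0.56 [ 0.595 -0.229  0.06 ]
top sauce_cup_1 [330.1 259.5] 0.79 [ 0.454 -0.258  0.06 ]
top sauce_cup_1 [183.6 196. ] 0.63 [0.637 0.175 0.06 ]
top sauce_cup_1 [363.3 267.2] 0.47 [ 0.433 -0.353  0.06 ]
```

```bash
python3 -c "
from rig import order
print(order.close_job())"
```

```text
the job is handed in; nothing more can be done
None
```

I put the black cup in the pocket beside the lug, cranked the lug onto its stop to about 7 N above running free (home is 6 to 10 N), let go and handed the job in. I got no verdict back, and the cup's final spot, which I estimate at about 10 mm from the spout centre (limit 18 mm), comes from the crank turns and a rough top-camera reading.

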